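Drop the drilling template over the jig's locating pin

TASK

Pick up the drilling template and rest it on top of the drilling jig's steel locating pin, its red edge against the aluminium fence and its hole still beside the pin; then slide it along the fence until the hole drops over the pin, and leave it lying flat on the board with its red edge along the fence. Feel for the pin gently, never forcing the template against the jig, and leave the other things on the bench where they are.

Things in the scene. Friction and masses are not known exactly. Their poses are not given: they have to be found in the camera images.
- jig: Drilling jig, fixed to the bench: wooden board 160 (x) x 300 (y) x 30 mm, its top (the deck) 30 mm up. Origin: centre of the board's underside. x points from the open side to the fence, y along the fence, z up. Yaw within 0.3 rad of the world's axes.
- fence (a point): Middle of the fence's face at deck height, at x = 55 mm on the jig (axes as the jig's). The fence is a straight aluminium bar with an upright face, 300 mm long along y, on the board's far side, its top 16 mm above the deck.
- slot (a point): Middle of the dark slot on the deck, at x = 22, y = 0 mm on the jig. The steel locating pin, rigid and upright, stands at x = 22 mm, but anywhere from y = -10 to +10 mm along the slot, different each time: look or feel for it. Pin 10 mm across, top 10 mm above the deck, the last 2.5 mm tapering to 6 mm across.
- template: Drilling template, loose, about 0.25 kg: steel-grey plate 80 (x) x 120 (y) x 6 mm with an upright black grip. Origin: centre of the plate's underside, z up. The edge with the red stripe (x = +40 mm) goes against the fence, so that its axes end as the jig's, with about 1 mm of play at the fence. Starts flat on the bench, yaw within 0.6 rad.
- grip (a point): Centre of the grip's top, 48 mm above the template's underside, at x = 0, y = -12 mm on it. The grip is a black block, 14 mm thick (x), 50 mm long (y), rising 42 mm from the plate's top.
- hole (a point): Centre, at the underside, of the template's through hole, 13 mm across, at x = 8, y = 30 mm on the template (32 mm from the red edge).
- bush: brass drill bush, ring 26 mm across, 16 mm high, standing on the jig's board at its left front corner; bystander
- screwdriver: screwdriver with red handle, lying on the bench; bystander
- wrench: steel wrench lying on the bench; bystander
- jar: amber glass jar, 60 mm across, 80 mm high; bystander
- offcut: wood offcut 60 x 90 x 40 mm; bystander
- mug: blue mug, 80 mm across, 90 mm high; bystander
Things that resemble listed ones, but are neither listed nor needed, are in the scene too. What is shaped like the template but blue or purple is not meant.

How it is judged (in metres and radians):
On the way:
1. the template rests on the pin, near the fence, its hole beside the pin and not yet dropped (contact force between template and jig above 0.4 N and z of hole in the frame of jig between 0.0375 and 0.046 m and y of hole in the frame of jig between -0.06 and 0.06 m and x of hole in the frame of jig between -0.01 and 0.04 m), for 0.15 s.
At the end, for the whole second after the job is handed in: The template lies at rest, flat on the deck (height within 2.5 mm, tilt under 0.035 rad), pin through its hole (hole 18 to 27 mm towards the fence from the board's middle, within 13 mm of it along the fence), red edge along the fence within 0.04 rad; the bush not moved 30 mm (z of hole in the frame of jig between 0.0275 and 0.0325 m and y of hole in the frame of jig between -0.013 and 0.013 m and x of hole in the frame of jig between 0.018 and 0.027 m and angle between template's own z axis and vertical below 0.035 rad and angle between the x axis of template and the x axis of jig, either way round below 0.04 rad and linear speed of template below 0.01 m/s and distance of bush from where it was at the start of the episode below 0.03 m); the robot touches nothing.
It fails at once if the robot, its fingers on the template, forces it against the jig with more than 40 N (contact force between template and jig above 40 N and contact force between the fingers and template above 2 N).
It fails at once if a bystander is moved more than 30 mm (distance of any of bush, screwdriver, wrench, jar, offcut, mug from where it was at the start of the episode above 0.03 m).
It also fails if it takes over 58 s, if anything falls off the work surface, if the arm or the gripper's body presses on something with over 40 N, if the wrist force passes 120 N, or if a joint passes its speed limit or range.

ROBOT

A 7-joint arm with a two-finger parallel gripper is mounted at the origin on the work surface. World frame = base frame: x ahead of the robot, y to its left, z up, the work surface at z = 0. Lengths are in m, angles in degrees, forces in N, time in s.
With the tool pointing down it reaches from about 0.425 to 0.875 m from the base axis. Payload 4.7 kg.
Tool frame: the origin (TCP) lies on the mounting face of the last link; the fingertips stand 182 mm ahead of it and the grasp point (between the pads) lies 164 mm ahead of it; z points along the fingers, y is the line along which they close (so a half turn about z gives the same grasp; the last joint's range is limited). The gripper opens to 87 mm and grips with 3 to 60 N. Pads are 19 mm wide; open, the fingers measure 117 mm over their backs; the gripper's body (75 mm by 190 mm) begins 51 mm behind the grasp point.
Start: joints at [67.099, 18.392, -4.016, 83.108, 1.295, 78.541, -3.26], TCP at [0.261, -0.595, 0.405] pointing down, gripper open.
Joint ranges: [-163.93, 163.93], [-17.29, 119.83], [-79.2, 71.16], [3.27, 140.29], [-89.18, 269.18], [5.43, 117.66], [-154.24, 154.24]. Speed limits (degrees/s): [147.25, 147.25, 180, 180, 180, 180, 180].

INTERFACE

Orientations are given as [roll, pitch, yaw] about the fixed x, y, z axes, in that order (R = Rz(yaw) Ry(pitch) Rx(roll)).
In Python, from cell import env gives the robot as it stands.
- The arm moves only by the tool servo_tool, never from a script. Its argument "plan" is a list of rows, each an object with "xyz": the shift along the tool's x, y, z in cm, a list of three; "twist": the turn, a rotation vector about the tool's x, y, z in degrees, a list of three; "jaw": the closure, from 0 (fully open) to 1 (shut). In form: [{"xyz": [x, y, z], "twist": [wx, wy, wz], "jaw": jaw}, ...]. A call has 1 to 10 rows; each row is the pose to reach, as a shift and turn from the pose commanded when the call began, along the tool's axes at that moment; what a row does not reach only later rows make up. A row lasts 1/12 s, in which the tool goes at most 41.7 mm and 7.16 degrees, less where a joint would pass 70% of its speed; a pose out of reach is approached as far as the arm can. A call with a gripper value outside its range is refused whole. The fingers move at their own pace and stop on an object; "newtons" is the grip in N (left out, the last holds). Time passes only in rows, so rows that repeat a pose let the fingers close. It gives the time, the measured TCP pose, the force, the opening and the grip force at its end, in the units of the state.
- env.get_obs(): the state, without advancing time (a new reading comes with each control period).
- env.read_camera(name): name is "side" or "top"; returns a dict with "img" (384x512x3 uint8, red, green, blue), "camera_matrix" (3x3 intrinsics, pixels), "R" (3x3) and "t" (3): a world point X has camera coordinates R X + t. Camera axes: x right, y down, z forward; pixel columns grow to the right and rows downward; lengths in m; the calibration is good to about 2 mm. A picture is of the moment at which its call begins. There is no depth.
- env.sign_off(): hands the job in; it is judged then, once.
The state is a dict: "time_s": time; "qpos": joint angles; "joint_velocities": joint speeds; "effort": joint torques, N m; "tool_pos": TCP position; "tool_rot": TCP orientation; "force": force on the tool from outside, world axes, zero at the start; "wrist_torque": the same for the moment, N m; "grip_width": finger opening in m; "grasp_force": force on a finger pad.
Only numpy, scipy, OpenCV 4.12 (cv2) and the standard library are available. Lean on these libraries where they do the work, as an engineer would, in place of code of your own. Each camera call takes 0.05 s, during which the arm holds its last target. There are 200 camera calls.

## Working session

There is one attempt and no reset: what is moved stays moved. The work goes in short steps, Python scripts to look and compute and a tool call to move; the robot and the scene stay as the last step left them, time stands still between calls to the robot, and variables do not carry over. Pictures are saved under pics/ and viewed, at most 10 in all, crops included, and the job is handed in when it is done.

Besides the shell and the picture viewer there is one more tool, called in YAML: its name, and indented under it one key for each argument. servo_tool: Moves the arm, as the interface text tells. Its arguments: {"type":"object","properties":{"plan":{"type":"array","items":{"type":"object","properties":{"xyz":{"type":"array","items":{"type":"number"}},"twist":{"type":"array","items":{"type":"number"}},"jaw":{"type":"number"}}}},"newtons":{"type":"number"}},"required":["plan"]}

```bash
mkdir -p pics; cat > h.py <<'E'
import numpy as np, cv2
from cell import env
def cam(n,f=None):
    c=env.read_camera(n)
    if f: cv2.imwrite('pics/'+f,c['img'][:,:,::-1])
    return c
def ray(c,u,v,z):
    K,R,t=c['camera_matrix'],c['R'],c['t']
    d=R.T@np.linalg.inv(K)@np.array([u,v,1.]); o=-R.T@t
    return o+d*(z-o[2])/d[2]
def proj(c,X):
    p=c['camera_matrix']@(c['R']@np.array(X)+c['t']); return p[:2]/p[2]
E
python3 - <<'E'
from h import *
a=cam('top','top0.png')
b=cam('side','side0.png')
for c in(a,b): print(-c['R'].T@c['t'],c['R'].round(2).tolist(),c['camera_matrix'][0,0])
print(env.get_obs())
E
```

```text
[ 0.31772042 -0.02232516  1.49597358] [[0.01, -1.0, 0.0], [-0.99, -0.01, -0.12], [0.12, -0.0, -0.99]] 467.5148046907114
[0.45853189 0.89016222 0.58696509] [[-1.0, -0.02, -0.01], [-0.0, 0.5, -0.87], [0.02, -0.86, -0.5]] 400.8993407062035
{'time_s': 0.1, 'qpos': array([67.09925546, 18.43572726, -4.01739854, 83.16847796,  1.29717393,
       78.54126019, -3.25966344]), 'joint_velocities': array([ 0.11200317, -0.14685475,  0.11113581, -0.2626196 , -0.03979729,
        0.03110405,  0.0812094 ]), 'effort': array([ 2.85660280e-04, -4.92569947e+01, -4.05474566e-01, -3.13397777e+01,
       -6.42262702e-02,  3.94820469e-02,  6.37591006e-05]), 'tool_pos': array([ 0.26126235, -0.59498078,  0.40375555]), 'tool_rot': array([-1.79899898e+02,  7.03654603e-03,  2.37128999e+01]), 'force': array([-0.69243086, -0.33037023,  0.2420772 ]), 'wrist_torque': array([ 0.02731049, -0.00613988, -0.03122158]), 'grasp_force': 0.0, 'grip_width': 0.0868938681483872}
```

View pics/top0.png

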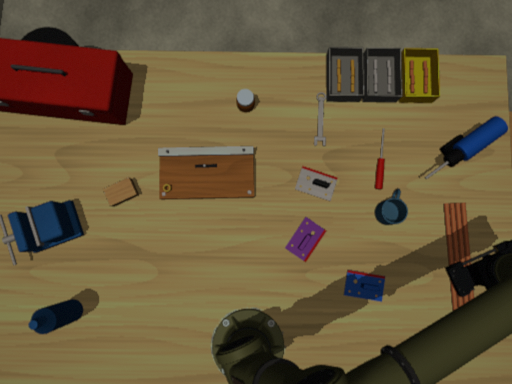

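View pics/side0.png

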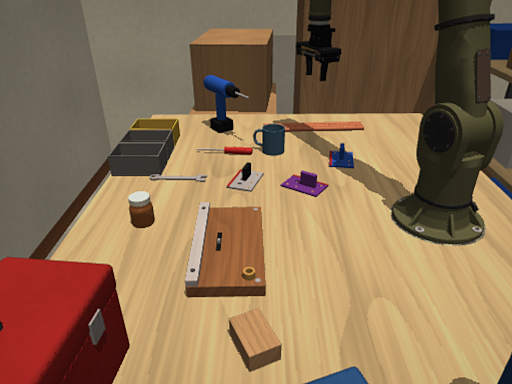

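Candidates in the top view are grey (317,183), purple (306,238) and blue (364,285). The grey plate with the red edge fits the description, and purple and blue are excluded. Next I'll confirm it in one enlarged crop and look at the slot in the same picture.

```bash
python3 - <<'E'
from h import *
a=cv2.imread('pics/top0.png');b=cv2.imread('pics/side0.png')
f=lambda i,x,y,w,h,W,H:cv2.resize(i[y:y+h,x:x+w],(W,H),interpolation=cv2.INTER_CUBIC)
o=np.vstack([np.hstack([f(a,292,160,50,45,333,300),f(a,153,140,110,70,467,300)]),np.hstack([f(b,220,155,50,45,333,300),f(b,180,200,90,96,467,300)])])
cv2.imwrite('pics/crop.png',o)
E
```

```text
(no output)
```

View pics/crop.png

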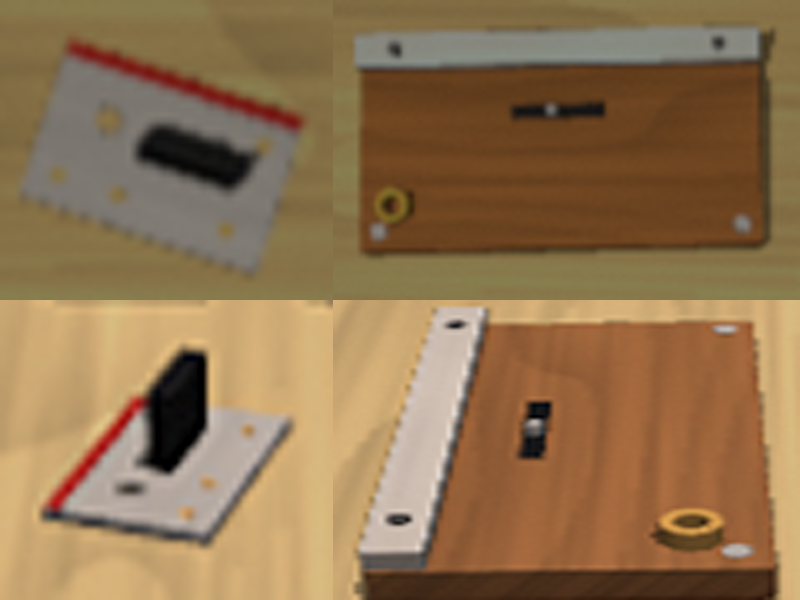

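The crop confirms the grey plate with the red edge as the template: hole at crop (108,120), grip at (195,155). The jig shows a dark slot with a bright pin at crop (551,109), slightly left of the slot's middle.

```bash
cat >> h.py <<'E'
def comp(m,off):
    n,l,s,c=cv2.connectedComponentsWithStats(m.astype(np.uint8))
    i=1+np.argmax(s[1:,4]); p=np.argwhere(l==i)[:,::-1]+np.array(off); return p.astype(np.float32)
def win(im,x,y,w,h):
    return im[y:y+h,x:x+w].astype(int)
E
python3 - <<'E'
from h import *
for n,T,S,F in(('top',(292,160,50,45),(190,158,32,14),(155,143,106,20)),('side',(222,158,46,36),(212,226,14,28),(180,196,36,100))):
    c=cam(n); im=c['img']; print(n)
    w=win(im,*T); r,g,b=w[...,0],w[...,1],w[...,2]
    red=(r>110)&(g<70)&(b<70); grey=(abs(r-b)<22)&(r>95)
    p=comp(red,T[:2]); q=ray  # red stripe centreline
    P=np.array([ray(c,u,v,.006)[:2] for u,v in p]); 
    vx,vy,x0,y0=cv2.fitLine(P.astype(np.float32),2,0,.01,.01).ravel(); s=(P-[x0,y0])@[vx,vy]
    print('red yaw',np.degrees(np.arctan2(-vx,vy))%180,'mid',np.array([x0,y0])+np.array([vx,vy])*(s.max()+s.min())/2,'len',np.ptp(s))
    m=cv2.morphologyEx((red|grey).astype(np.uint8),cv2.MORPH_CLOSE,np.ones((3,3)))
    p=comp(m,T[:2]); P=np.array([ray(c,u,v,.006)[:2] for u,v in cv2.convexHull(p)[:,0]],np.float32)
    print('plate',cv2.minAreaRect(P*1000))
    dk=(w.max(-1)<45); p=comp(dk,T[:2]); 
    if n=='top': P=np.array([ray(c,u,v,.048)[:2] for u,v in p],np.float32); print('grip',cv2.minAreaRect(P*1000))
    w=win(im,*S); dk=cv2.morphologyEx((w.max(-1)<60).astype(np.uint8),cv2.MORPH_CLOSE,np.ones((5,5)))
    p=comp(dk,S[:2]); P=np.array([ray(c,u,v,.03)[:2] for u,v in p],np.float32); print('slot',cv2.minAreaRect(P*1000),P.mean(0))
    br=(w.min(-1)>80)&(abs(w[...,0]-w[...,2])<35); 
    print('pin px', (np.argwhere(br)[:,::-1]+S[:2]).tolist(), [ray(c,*(np.argwhere(br)[:,::-1]+S[:2]).mean(0),z)[:2].round(4) for z in(.036,.04)])
    w=win(im,*F); br=(w.min(-1)>90)&(abs(w[...,0]-w[...,2])<30); p=comp(br,F[:2]); P=np.array([ray(c,u,v,.046)[:2] for u,v in p],np.float32); print('fence',cv2.minAreaRect(P*1000))
E
```

```text
top
red yaw 161.70485 mid [ 0.5426414  -0.22141493] len 0.11479491103037635
plate ((507.6410217285156, -211.4163818359375), (117.76654815673828, 78.17868041992188), 71.95958709716797)
grip ((502.68780517578125, -220.73240661621094), (49.20679473876953, 16.002334594726562), 72.01333618164062)
slot ((558.0304565429688, 142.2508087158203), (6.426789283752441, 66.63482666015625), 0.6684585213661194) [0.5570377  0.13919882]
pin px [[203, 165], [204, 165], [204, 166]] [array([0.5559, 0.1474]), array([0.5553, 0.1469])]
fence ((601.83935546875, 142.99485778808594), (25.748353958129883, 296.2248229980469), 1.7940716743469238)
side
red yaw 162.14809 mid [ 0.54467432 -0.21977563] len 0.11279400191939042
plate ((509.4457092285156, -207.40065002441406), (117.52896881103516, 79.71183776855469), 71.35865783691406)
slot ((557.5890502929688, 141.4289093017578), (8.782011032104492, 61.79212188720703), 0.9351842403411865) [0.55745083 0.14331664]
pin px [[218, 238], [219, 238], [217, 239], [218, 239], [219, 239], [217, 240], [218, 240], [219, 240], [218, 241], [219, 241], [218, 242], [219, 242]] [array([0.5582, 0.1462]), array([0.5575, 0.1516])]
fence ((602.5956420898438, 147.03465270996094), (25.32167625427246, 296.61517333984375), 1.8857858180999756)
```

```bash
cat >> h.py <<'E'
from scipy.spatial.transform import Rotation as Ro
def go(p,yaw):
    o=env.get_obs(); R=Ro.from_euler('xyz',o['tool_rot'],degrees=True); G=Ro.from_euler('xyz',[180,0,yaw],degrees=True)
    print(o['time_s'],'xyz cm',(R.inv().apply(np.array(p)-o['tool_pos'])*100).round(2),'twist',(R.inv()*G).as_rotvec(degrees=True).round(2),o['tool_pos'].round(4),o['tool_rot'].round(2),'F',o['force'].round(2),'w',round(o['grip_width'],4),round(o['grasp_force'],1))
JO=np.array([.536,.141]);JY=1.8
def jig(x,y,z=0):
    a=np.radians(JY);return np.array([JO[0]+x*np.cos(a)-y*np.sin(a),JO[1]+x*np.sin(a)+y*np.cos(a),z])
E
python3 -c "
from h import *
go([.5035,-.2207,.26],71.9)"
```

```text
0.2 xyz cm [ 37.23 -24.52  14.43] twist [-7.000e-02 -2.000e-02 -4.819e+01] [ 0.2613 -0.5951  0.4041] [-179.93    0.     23.71] F [-0.29 -0.18  0.95] w 0.0872 0.0
```

servo_tool:
  plan:
    - {"xyz": [37.2,-24.5,0],"twist": [0,0,-48.2],"jaw": 0}
    - {"xyz": [37.2,-24.5,0],"twist": [0,0,-48.2],"jaw": 0}
    - {"xyz": [37.2,-24.5,0],"twist": [0,0,-48.2],"jaw": 0}
    - {"xyz": [37.2,-24.5,0],"twist": [0,0,-48.2],"jaw": 0}
    - {"xyz": [37.2,-24.5,0],"twist": [0,0,-48.2],"jaw": 0}
    - {"xyz": [37.2,-24.5,0],"twist": [0,0,-48.2],"jaw": 0}
    - {"xyz": [37.2,-24.5,0],"twist": [0,0,-48.2],"jaw": 0}
    - {"xyz": [37.2,-24.5,0],"twist": [0,0,-48.2],"jaw": 0}
    - {"xyz": [37.2,-24.5,0],"twist": [0,0,-48.2],"jaw": 0}
    - {"xyz": [37.2,-24.5,0],"twist": [0,0,-48.2],"jaw": 0}

```text
time_s: 1.03
tool_pos: [0.4883, -0.2435, 0.4049]
tool_rot: [180.0, 0.0, 71.9]
force: [0.6, -0.6, 0.6]
grip_width: 0.0872
grasp_force: 0.0
```

```bash
python3 -c "
from h import *
go([.5035,-.2207,.26],71.9)"
```

```text
1.0333 xyz cm [ 2.65  0.73 14.49] twist [ 0.02  0.03 -0.  ] [ 0.4883 -0.2435  0.4049] [1.7998e+02 3.0000e-02 7.1900e+01] F [ 0.63 -0.63  0.59] w 0.0872 0.0
```

servo_tool:
  plan:
    - {"xyz": [2.65,0.7,4],"twist": [0,0,0],"jaw": 0.2}
    - {"xyz": [2.65,0.7,8],"twist": [0,0,0],"jaw": 0.2}
    - {"xyz": [2.65,0.7,12],"twist": [0,0,0],"jaw": 0.2}
    - {"xyz": [2.65,0.7,14.5],"twist": [0,0,0],"jaw": 0.2}
    - {"xyz": [2.65,0.7,14.5],"twist": [0,0,0],"jaw": 0.2}
    - {"xyz": [2.65,0.7,14.5],"twist": [0,0,0],"jaw": 0.2}

```text
time_s: 1.53
tool_pos: [0.5022, -0.2222, 0.2588]
tool_rot: [-179.8, -0.0, 71.9]
force: [0.7, -0.6, 1.2]
grip_width: 0.0702
grasp_force: 0.0
```

```bash
python3 -c "
from h import *
go([.5035,-.2207,.201],71.9)
a=cam('side')['img'];b=cam('top')['img']
f=lambda i,x,y,w,h:cv2.resize(i[y:y+h,x:x+w],(400,400))
cv2.imwrite('pics/ap.png',np.hstack([f(a,195,110,100,100),f(b,270,130,100,100)])[:,:,::-1])
"
```

```text
1.5333 xyz cm [0.18 0.1  5.78] twist [-0.19 -0.04  0.02] [ 0.5022 -0.2222  0.2588] [-1.7981e+02 -4.0000e-02  7.1920e+01] F [ 0.68 -0.6   1.18] w 0.0702 0.0
```

View pics/ap.png

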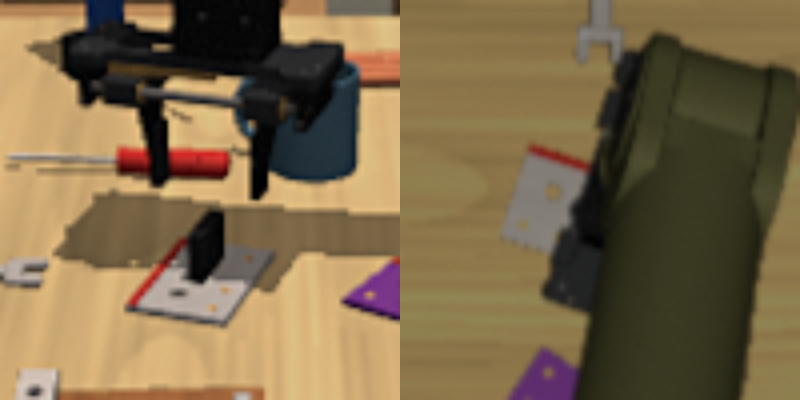

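The left crop shows the fingers at (155,190) and (260,195), straddling and aligned with the grip at (205,245). I'll descend and grasp.

servo_tool:
  plan:
    - {"xyz": [0.15,0.1,3],"twist": [0,0,0],"jaw": 0.2}
    - {"xyz": [0.15,0.1,5],"twist": [0,0,0],"jaw": 0.2}
    - {"xyz": [0.15,0.1,5.75],"twist": [0,0,0],"jaw": 0.2}
    - {"xyz": [0.15,0.1,5.75],"twist": [0,0,0],"jaw": 0.2}
    - {"xyz": [0.15,0.1,5.75],"twist": [0,0,0],"jaw": 0.6}
    - {"xyz": [0.15,0.1,5.75],"twist": [0,0,0],"jaw": 1}
    - {"xyz": [0.15,0.1,5.75],"twist": [0,0,0],"jaw": 1}
    - {"xyz": [0.15,0.1,5.75],"twist": [0,0,0],"jaw": 1}
    - {"xyz": [0.15,0.1,5.75],"twist": [0,0,0],"jaw": 1}
    - {"xyz": [0.15,0.1,5.75],"twist": [0,0,0],"jaw": 1}
  newtons: 25

```text
time_s: 2.47
tool_pos: [0.5042, -0.2214, 0.2027]
tool_rot: [180.0, 0.0, 71.9]
force: [-0.1, 1.3, -0.1]
grip_width: 0.0378
grasp_force: 0.0
```

servo_tool:
  plan:
    - {"xyz": [0,0,0],"twist": [0,0,0],"jaw": 1}
    - {"xyz": [0,0,0],"twist": [0,0,0],"jaw": 1}
    - {"xyz": [0,0,0],"twist": [0,0,0],"jaw": 1}
    - {"xyz": [0,0,0],"twist": [0,0,0],"jaw": 1}
    - {"xyz": [0,0,0],"twist": [0,0,0],"jaw": 1}
    - {"xyz": [0,0,0],"twist": [0,0,0],"jaw": 1}

```text
time_s: 2.97
tool_pos: [0.5042, -0.2213, 0.2023]
tool_rot: [180.0, 0.0, 71.9]
force: [1.0, -0.9, -0.1]
grip_width: 0.0137
grasp_force: 25.0
```

```bash
python3 -c "
from h import *
go([.5035,-.2207,.30],71.9)"
```

```text
2.9667 xyz cm [ 0.04 -0.08 -9.77] twist [0.02 0.   0.01] [ 0.5042 -0.2213  0.2023] [179.98   0.    71.91] F [ 1.   -0.93 -0.1 ] w 0.0137 25.0
```

servo_tool:
  plan:
    - {"xyz": [0,0,-3],"twist": [0,0,0],"jaw": 1}
    - {"xyz": [0,0,-6.5],"twist": [0,0,0],"jaw": 1}
    - {"xyz": [0,0,-9.8],"twist": [0,0,0],"jaw": 1}
    - {"xyz": [0,0,-9.8],"twist": [0,0,0],"jaw": 1}
    - {"xyz": [0,0,-9.8],"twist": [0,0,0],"jaw": 1}

```text
time_s: 3.38
tool_pos: [0.5047, -0.2214, 0.302]
tool_rot: [179.8, 0.1, 71.9]
force: [-0.9, -0.2, -2.9]
grip_width: 0.0141
grasp_force: 25.0
```

```bash
python3 -c "
from h import *
p=jig(.011,-.051,.30);print(p);go(p,91.8)"
```

```text
[0.54859652 0.09037068 0.3       ]
3.3833 xyz cm [31.   -5.51  0.15] twist [  0.2    0.1  -19.89] [ 0.5047 -0.2214  0.302 ] [1.7979e+02 6.0000e-02 7.1910e+01] F [-0.92 -0.22 -2.88] w 0.0141 25.0
```

servo_tool:
  plan:
    - {"xyz": [3.5,-0.6,0],"twist": [0,0,-2.5],"jaw": 1}
    - {"xyz": [7,-1.2,0],"twist": [0,0,-5],"jaw": 1}
    - {"xyz": [10.5,-1.9,0],"twist": [0,0,-7.5],"jaw": 1}
    - {"xyz": [14,-2.5,0],"twist": [0,0,-10],"jaw": 1}
    - {"xyz": [17.5,-3.1,0],"twist": [0,0,-12.5],"jaw": 1}
    - {"xyz": [21,-3.7,0],"twist": [0,0,-15],"jaw": 1}
    - {"xyz": [24.5,-4.4,0],"twist": [0,0,-17.5],"jaw": 1}
    - {"xyz": [28,-5,0],"twist": [0,0,-19.9],"jaw": 1}
    - {"xyz": [30,-5.3,0],"twist": [0,0,-19.9],"jaw": 1}
    - {"xyz": [31,-5.5,0],"twist": [0,0,-19.9],"jaw": 1}

```text
time_s: 4.22
tool_pos: [0.547, 0.0944, 0.2984]
tool_rot: [-179.8, -0.1, 92.1]
force: [0.6, 0.8, -2.4]
grip_width: 0.0136
grasp_force: 25.0
```

servo_tool:
  plan:
    - {"xyz": [0,0,0],"twist": [0,0,0],"jaw": 1}
    - {"xyz": [0,0,0],"twist": [0,0,0],"jaw": 1}
    - {"xyz": [0,0,0],"twist": [0,0,0],"jaw": 1}

```text
time_s: 4.47
tool_pos: [0.548, 0.088, 0.2993]
tool_rot: [-179.9, 0.1, 91.6]
force: [0.4, -0.6, -3.0]
grip_width: 0.0139
grasp_force: 25.0
```

```bash
python3 -c "
from h import *
p=jig(.011,-.051,.2023+.050);go(p,91.8)
a=cam('side')['img'];b=cam('top')['img']
f=lambda i,x,y,w,h:cv2.resize(i[y:y+h,x:x+w],(400,400))
cv2.imwrite('pics/jg.png',np.hstack([f(a,170,160,120,120),f(b,150,110,120,120)])[:,:,::-1])
"
```

```text
4.4667 xyz cm [0.24 0.08 4.7 ] twist [-0.11  0.1  -0.16] [0.548  0.088  0.2993] [-1.7989e+02  1.0000e-01  9.1640e+01] F [ 0.41 -0.63 -2.99] w 0.0139 25.0
```

View pics/jg.png

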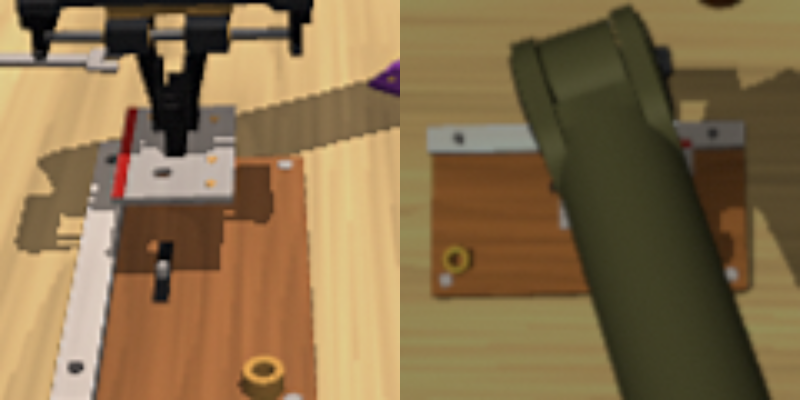

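The left crop shows the held plate level above the board: hole at (162,172), red edge at (122,150), fence to its left and pin at (163,268). Next I'll measure the held template from the side view.

```bash
python3 - <<'E'
from h import *
o=env.get_obs(); c=cam('side'); z=o['tool_pos'][2]-.2023+.006
def tj(P): d=np.array(P)[:2]-JO; a=np.radians(JY); return (np.array([[np.cos(a),np.sin(a)],[-np.sin(a),np.cos(a)]])@d*1000).round(1)
F=(200,185,50,40); w=win(c['img'],*F); r,g,b=w[...,0],w[...,1],w[...,2]
p=comp((r>110)&(g<70)&(b<70),F[:2]); P=np.array([ray(c,u,v,z)[:2] for u,v in p],np.float32)
vx,vy,x0,y0=cv2.fitLine(P,2,0,.01,.01).ravel(); print('red yaw',(np.degrees(np.arctan2(-vx,vy))+90)%180-90,'pt jig',tj([x0,y0]))
H=(213,207,11,9); w=win(c['img'],*H); m=w.max(-1)<110; print(w.max(-1).tolist()); print('hole',tj(ray(c,*(comp(m,H[:2]).mean(0)),z)))
print('grip jig',tj(o['tool_pos']), o['tool_rot'])
E
```

```text
red yaw 1.8431702 pt jig [ 47.8 -12.7]
[[192, 191, 193, 194, 196, 203, 181, 170, 171, 170, 171], [191, 192, 194, 195, 196, 198, 202, 204, 201, 199, 200], [190, 192, 195, 199, 201, 202, 201, 202, 197, 192, 193], [190, 192, 192, 166, 141, 129, 131, 134, 172, 188, 190], [190, 195, 161, 106, 78, 69, 64, 54, 140, 184, 189], [190, 195, 172, 112, 75, 72, 108, 107, 163, 187, 189], [189, 192, 193, 176, 169, 170, 181, 177, 188, 190, 187], [190, 191, 193, 195, 199, 201, 198, 193, 189, 188, 187], [190, 190, 190, 190, 194, 195, 192, 189, 187, 187, 187]]
hole [ 19.8 -11.2]
grip jig [ 10.5 -53.3] [-1.79953252e+02  7.61316056e-02  9.16086175e+01]
```

servo_tool:
  plan:
    - {"xyz": [0,0,2.5],"twist": [0,0,-0.2],"jaw": 1}
    - {"xyz": [0,0,4.5],"twist": [0,0,-0.2],"jaw": 1}
    - {"xyz": [0,0,5.2],"twist": [0,0,-0.2],"jaw": 1}
    - {"xyz": [0,0,5.2],"twist": [0,0,-0.2],"jaw": 1}
    - {"xyz": [0,0,5.2],"twist": [0,0,-0.2],"jaw": 1}
    - {"xyz": [0,0,5.2],"twist": [0,0,-0.2],"jaw": 1}

```text
time_s: 5.12
tool_pos: [0.5487, 0.0904, 0.2495]
tool_rot: [179.9, -0.0, 92.0]
force: [-0.1, 0.6, -1.8]
grip_width: 0.0135
grasp_force: 25.0
```

```bash
python3 -c "
from h import *
p=jig(.011,-.053,.2023+.040);go(p,91.8)"
```

```text
5.1167 xyz cm [-0.2  -0.01  0.72] twist [ 0.12 -0.    0.18] [0.5487 0.0904 0.2495] [179.88  -0.    91.98] F [-0.05  0.61 -1.77] w 0.0135 25.0
```

servo_tool:
  plan:
    - {"xyz": [0,0,0.2],"twist": [0,0,0],"jaw": 1}
    - {"xyz": [0,0,0.4],"twist": [0,0,0],"jaw": 1}
    - {"xyz": [0,0,0.5],"twist": [0,0,0],"jaw": 1}
    - {"xyz": [0,0,0.5],"twist": [0,0,0],"jaw": 1}
    - {"xyz": [0,0,0.5],"twist": [0,0,0],"jaw": 1}
    - {"xyz": [0,0,0.5],"twist": [0,0,0],"jaw": 1}

```text
time_s: 5.62
tool_pos: [0.5481, 0.0905, 0.2433]
tool_rot: [180.0, 0.0, 92.0]
force: [0.2, 0.4, -1.5]
grip_width: 0.0139
grasp_force: 25.0
```

servo_tool:
  plan:
    - {"xyz": [0,0,0.05],"twist": [0,0,0],"jaw": 1}
    - {"xyz": [0,0,0.1],"twist": [0,0,0],"jaw": 1}
    - {"xyz": [0,0,0.1],"twist": [0,0,0],"jaw": 1}
    - {"xyz": [0,0,0.1],"twist": [0,0,0],"jaw": 1}

```text
time_s: 5.95
tool_pos: [0.5481, 0.0905, 0.2423]
tool_rot: [180.0, 0.0, 92.0]
force: [-0.7, 0.1, -1.3]
grip_width: 0.0136
grasp_force: 25.0
```

servo_tool:
  plan:
    - {"xyz": [0,0,0.05],"twist": [0,0,0],"jaw": 1}
    - {"xyz": [0,0,0.1],"twist": [0,0,0],"jaw": 1}
    - {"xyz": [0,0,0.1],"twist": [0,0,0],"jaw": 1}
    - {"xyz": [0,0,0.1],"twist": [0,0,0],"jaw": 1}

```text
time_s: 6.28
tool_pos: [0.5482, 0.0904, 0.2417]
tool_rot: [180.0, 0.0, 92.0]
force: [-2.2, -1.3, 4.2]
grip_width: 0.0135
grasp_force: 25.0
```

Contact at the pin, about 5 N. Next I'll hold, then ease towards the fence (tool +y).

servo_tool:
  plan:
    - {"xyz": [0,0,-0.02],"twist": [0,0,0.2],"jaw": 1}
    - {"xyz": [0,0.05,-0.02],"twist": [0,0,0.2],"jaw": 1}
    - {"xyz": [0,0.1,-0.02],"twist": [0,0,0.2],"jaw": 1}
    - {"xyz": [0,0.15,-0.02],"twist": [0,0,0.2],"jaw": 1}
    - {"xyz": [0,0.2,-0.02],"twist": [0,0,0.2],"jaw": 1}
    - {"xyz": [0,0.25,-0.02],"twist": [0,0,0.2],"jaw": 1}
    - {"xyz": [0,0.3,-0.02],"twist": [0,0,0.2],"jaw": 1}
    - {"xyz": [0,0.3,-0.02],"twist": [0,0,0.2],"jaw": 1}

```text
time_s: 6.95
tool_pos: [0.5511, 0.0909, 0.2413]
tool_rot: [-180.0, -0.0, 91.8]
force: [-2.6, -0.9, 2.4]
grip_width: 0.0138
grasp_force: 25.0
```

servo_tool:
  plan:
    - {"xyz": [0,0.05,0],"twist": [0,0,0],"jaw": 1}
    - {"xyz": [0,0.1,0],"twist": [0,0,0],"jaw": 1}
    - {"xyz": [0,0.1,0],"twist": [0,0,0],"jaw": 1}

```text
time_s: 7.2
tool_pos: [0.5516, 0.0909, 0.2412]
tool_rot: [-179.9, -0.0, 91.8]
force: [-5.2, -0.6, 4.2]
grip_width: 0.0136
grasp_force: 25.0
```

servo_tool:
  plan:
    - {"xyz": [0,0.05,0],"twist": [0,0,0],"jaw": 1}
    - {"xyz": [0,0.05,0],"twist": [0,0,0],"jaw": 1}
    - {"xyz": [0,0.05,0],"twist": [0,0,0],"jaw": 1}

```text
time_s: 7.45
tool_pos: [0.5518, 0.0909, 0.2412]
tool_rot: [-179.8, 0.0, 91.8]
force: [-5.6, -1.2, 4.6]
grip_width: 0.0136
grasp_force: 25.0
```

servo_tool:
  plan:
    - {"xyz": [0,-0.15,0],"twist": [0,0,0],"jaw": 1}
    - {"xyz": [0.1,-0.15,0],"twist": [0,0,0],"jaw": 1}
    - {"xyz": [0.2,-0.15,0],"twist": [0,0,0],"jaw": 1}
    - {"xyz": [0.3,-0.15,0],"twist": [0,0,0],"jaw": 1}
    - {"xyz": [0.4,-0.15,0],"twist": [0,0,0],"jaw": 1}
    - {"xyz": [0.5,-0.15,0],"twist": [0,0,0],"jaw": 1}
    - {"xyz": [0.6,-0.15,0],"twist": [0,0,0],"jaw": 1}
    - {"xyz": [0.7,-0.15,0],"twist": [0,0,0],"jaw": 1}
    - {"xyz": [0.7,-0.15,0],"twist": [0,0,0],"jaw": 1}

```text
time_s: 8.2
tool_pos: [0.5512, 0.0953, 0.2416]
tool_rot: [-180.0, 0.2, 91.7]
force: [-3.1, -5.7, 5.8]
grip_width: 0.0138
grasp_force: 25.0
```

servo_tool:
  plan:
    - {"xyz": [0.1,0,0],"twist": [0,0,0],"jaw": 1}
    - {"xyz": [0.2,0,0],"twist": [0,0,0],"jaw": 1}
    - {"xyz": [0.3,0,0],"twist": [0,0,0],"jaw": 1}
    - {"xyz": [0.3,0,0],"twist": [0,0,0],"jaw": 1}

```text
time_s: 8.53
tool_pos: [0.5511, 0.0985, 0.2415]
tool_rot: [-180.0, 0.2, 91.7]
force: [-3.8, -5.8, 4.1]
grip_width: 0.0137
grasp_force: 25.0
```

servo_tool:
  plan:
    - {"xyz": [0.1,0,0],"twist": [0,0,0],"jaw": 1}
    - {"xyz": [0.2,0,0],"twist": [0,0,0],"jaw": 1}
    - {"xyz": [0.2,0,0],"twist": [0,0,0],"jaw": 1}

```text
time_s: 8.78
tool_pos: [0.5509, 0.101, 0.2413]
tool_rot: [-180.0, 0.2, 91.7]
force: [-2.6, -3.4, 2.0]
grip_width: 0.0138
grasp_force: 25.0
```

servo_tool:
  plan:
    - {"xyz": [0.1,0,0],"twist": [0,0,0],"jaw": 1}
    - {"xyz": [0.1,0,0],"twist": [0,0,0],"jaw": 1}
    - {"xyz": [0.1,0,0],"twist": [0,0,0],"jaw": 1}

```text
time_s: 9.03
tool_pos: [0.5507, 0.104, 0.241]
tool_rot: [180.0, -0.1, 91.8]
force: [-0.2, -0.0, -3.5]
grip_width: 0.0138
grasp_force: 25.0
```

servo_tool:
  plan:
    - {"xyz": [0.1,0,0],"twist": [0,0,0],"jaw": 1}
    - {"xyz": [0.1,0,0],"twist": [0,0,0],"jaw": 1}
    - {"xyz": [0.1,0,0],"twist": [0,0,0],"jaw": 1}

```text
time_s: 9.28
tool_pos: [0.5507, 0.1051, 0.2413]
tool_rot: [180.0, -0.0, 91.8]
force: [0.5, 0.4, -2.4]
grip_width: 0.014
grasp_force: 25.0
```

Contact vanished at y≈0.103, so the pin's tip is inside the hole. I'll press down gently.

servo_tool:
  plan:
    - {"xyz": [0.08,0,0.05],"twist": [0,0,0],"jaw": 1}
    - {"xyz": [0.08,0,0.1],"twist": [0,0,0],"jaw": 1}
    - {"xyz": [0.08,0,0.15],"twist": [0,0,0],"jaw": 1}
    - {"xyz": [0.08,0,0.15],"twist": [0,0,0],"jaw": 1}

```text
time_s: 9.62
tool_pos: [0.5507, 0.1054, 0.2398]
tool_rot: [180.0, 0.0, 91.8]
force: [-0.2, -0.2, -2.8]
grip_width: 0.014
grasp_force: 25.0
```

servo_tool:
  plan:
    - {"xyz": [0,0,0.05],"twist": [0,0,0],"jaw": 1}
    - {"xyz": [0,0,0.1],"twist": [0,0,0],"jaw": 1}
    - {"xyz": [0,0,0.1],"twist": [0,0,0],"jaw": 1}

```text
time_s: 9.87
tool_pos: [0.5506, 0.1053, 0.2388]
tool_rot: [-180.0, 0.0, 91.8]
force: [-0.2, 0.8, -2.4]
grip_width: 0.0135
grasp_force: 25.0
```

servo_tool:
  plan:
    - {"xyz": [0,0,0.1],"twist": [0,0,0],"jaw": 1}
    - {"xyz": [0,0,0.2],"twist": [0,0,0],"jaw": 1}
    - {"xyz": [0,0,0.2],"twist": [0,0,0],"jaw": 1}

```text
time_s: 10.12
tool_pos: [0.5505, 0.1053, 0.2367]
tool_rot: [-180.0, 0.0, 91.8]
force: [-0.1, 0.5, -2.2]
grip_width: 0.0138
grasp_force: 25.0
```

servo_tool:
  plan:
    - {"xyz": [0,0,0.1],"twist": [0,0,0],"jaw": 1}
    - {"xyz": [0,0,0.2],"twist": [0,0,0],"jaw": 1}
    - {"xyz": [0,0,0.3],"twist": [0,0,0],"jaw": 1}
    - {"xyz": [0,0,0.3],"twist": [0,0,0],"jaw": 1}

```text
time_s: 10.45
tool_pos: [0.5505, 0.1053, 0.2337]
tool_rot: [-180.0, 0.0, 91.8]
force: [0.3, 0.8, -3.0]
grip_width: 0.0137
grasp_force: 25.0
```

servo_tool:
  plan:
    - {"xyz": [0,0,0.05],"twist": [0,0,0],"jaw": 1}
    - {"xyz": [0,0,0.1],"twist": [0,0,0],"jaw": 1}
    - {"xyz": [0,0,0.1],"twist": [0,0,0],"jaw": 1}

```text
time_s: 10.7
tool_pos: [0.5506, 0.1054, 0.2328]
tool_rot: [-180.0, 0.0, 91.8]
force: [-0.7, -0.1, -3.0]
grip_width: 0.014
grasp_force: 25.0
```

servo_tool:
  plan:
    - {"xyz": [0,0,0.05],"twist": [0,0,0],"jaw": 1}
    - {"xyz": [0,0,0.08],"twist": [0,0,0],"jaw": 1}
    - {"xyz": [0,0,0.08],"twist": [0,0,0],"jaw": 1}

```text
time_s: 10.95
tool_pos: [0.5506, 0.1055, 0.2325]
tool_rot: [180.0, 0.0, 91.8]
force: [-1.2, 0.1, 1.8]
grip_width: 0.0139
grasp_force: 25.0
```

servo_tool:
  plan:
    - {"xyz": [0,0,0.03],"twist": [0,0,0],"jaw": 1}
    - {"xyz": [0,0,0.05],"twist": [0,0,0],"jaw": 1}
    - {"xyz": [0,0,0.05],"twist": [0,0,0],"jaw": 1}

```text
time_s: 11.2
tool_pos: [0.5506, 0.1057, 0.2322]
tool_rot: [180.0, 0.0, 91.8]
force: [-2.1, 0.7, 5.8]
grip_width: 0.0137
grasp_force: 25.0
```

Seated on the deck, as the height predicts. I'll release with the jaw only partly open, because the fence is near, then rise.

servo_tool:
  plan:
    - {"xyz": [0,0,-0.05],"twist": [0,0,0],"jaw": 1}
    - {"xyz": [0,0,-0.05],"twist": [0,0,0],"jaw": 0.6}
    - {"xyz": [0,0,-0.05],"twist": [0,0,0],"jaw": 0.6}
    - {"xyz": [0,0,-0.05],"twist": [0,0,0],"jaw": 0.6}
    - {"xyz": [0,0,-0.05],"twist": [0,0,0],"jaw": 0.6}
    - {"xyz": [0,0,-0.05],"twist": [0,0,0],"jaw": 0.6}
    - {"xyz": [0,0,-0.05],"twist": [0,0,0],"jaw": 0.6}

```text
time_s: 11.78
tool_pos: [0.5506, 0.1053, 0.2321]
tool_rot: [180.0, 0.0, 91.8]
force: [0.3, -0.4, 0.8]
grip_width: 0.0338
grasp_force: 0.0
```

servo_tool:
  plan:
    - {"xyz": [0,0,-1],"twist": [0,0,0],"jaw": 0.6}
    - {"xyz": [0,0,-3],"twist": [0,0,0],"jaw": 0.6}
    - {"xyz": [0,0,-6],"twist": [0,0,0],"jaw": 0.6}
    - {"xyz": [0,0,-9],"twist": [0,0,0],"jaw": 0.6}
    - {"xyz": [0,0,-12],"twist": [0,0,0],"jaw": 0.6}
    - {"xyz": [0,0,-12],"twist": [0,0,0],"jaw": 0.6}
    - {"xyz": [0,0,-12],"twist": [0,0,0],"jaw": 0.6}

```text
time_s: 12.37
tool_pos: [0.5512, 0.1058, 0.3548]
tool_rot: [179.7, 0.0, 91.8]
force: [-0.8, -0.6, -0.5]
grip_width: 0.0347
grasp_force: 0.0
```

```bash
python3 - <<'E'
from h import *
a=cam('side')['img']
cv2.imwrite('pics/fin.png',cv2.resize(a[170:300,165:295],(600,600))[:,:,::-1])
E
```

```text
(no output)
```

View pics/fin.png

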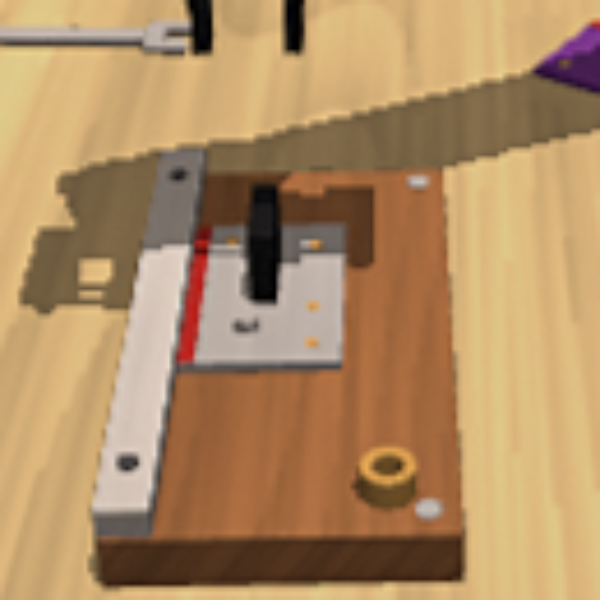

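The template lies flat on the board with its red edge at (195,295) along the fence. The pin shows in the hole at (246,325), the bush is untouched at (387,475) and the gripper is clear.

```bash
python3 -c "
from cell import env
print(env.sign_off())"
```

```text
the job is handed in; nothing more can be done
None
```

The template is flat on the board with the pin through its hole and its red edge along the fence. The bush looked untouched in the last picture, the gripper is clear, and the job is handed in (about 12.4 s of robot time; no verdict was returned).

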